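# Draw the filler core out of the deep sleeve with the hook tool and tray it

### The job

The filler core has been left deep inside the blue sleeve. Catch its red pull loop with the hook tool, draw the core all the way out of the sleeve onto the run-out bed with the hook alone (no fingers on the core until it is out), and lay the hook tool flat on the bench. Then take the core by its body and lay it, keel down and along the tray's long side, in the middle of the grey tray, and let go; leave the other things where they are.

Things in the scene. Friction and masses are not known exactly. Their poses are not given: they have to be found in the camera images.
- sleeve_stand: Fixed stand with a level blue tube (the sleeve) on a grey base plate 340 x 84 x 8 mm. Origin on the bench right below the mouth's centre; +x runs from the mouth into the bore, -x out over the run-out bed, z up. Tube outside 78 mm diameter (86 mm at the end collars), x = 0 to 190 mm; a 12 mm wide sight slot runs along its whole top.
- sleeve_mouth (a point): Centre of the sleeve's mouth on the bore axis, 80 mm above the bench; axes as the stand's. The round bore has 68 mm diameter and is 190 mm deep with a closed end; its bottom is filled by the flat bed.
- sleeve_bed (a point): On the surface of the flat aluminium bed right below the mouth, 52.5 mm above the bench; axes as the stand's. The bed, 40 mm wide, runs through the whole bore and out of the mouth to x = -150 mm (the run-out bed). Out there low lips along its sides stand 5 mm above it (52 mm over the lips); its outer end is open.
- core: Filler core, loose, 0.17 to 0.35 kg: aluminium drum, 54 mm diameter, 70 mm long (x = -35 to 35 mm), two dark bands, on a flat keel 36 mm wide. Origin under its middle on the keel's underside; drum axis along x, 29 mm up; top 56 mm up. Starts on the bed in the bore, its red loop (-x end) towards the mouth, the loop's end bar 40 to 75 mm inside; slides with a few newtons.
- core_loop (a point): Middle of the upright end bar of the red pull loop: x = -69, y = 0, z = 29 mm in the core's frame, same axes. The loop is a stiff upright rectangle of 5 mm wire in the core's x-z plane, from the drum's end face (x = -35) to x = -71.5 mm, bars centred 12 and 46 mm up. Opening 31 mm long (x = -66.5 to -35), 29 mm high, passable from +y or -y.
- hook_tool: Hook tool, loose, 0.12 kg, lying flat on the bench; origin under the middle of its yellow handle with black bands (80 mm along x, 22 mm wide in y, 24 mm high); z up. A 5 mm steel shank runs along +x from the handle at y = 0, 12 mm up, to x = 155 mm (a 16 mm thick ferrule reaches x = 47 mm) and ends in a J hook.
- hook_throat (a point): Inside of the J hook, where a caught bar lies: x = 152.5, y = 8, z = 12 mm in the tool's frame, same axes. The 5 mm shank turns square at x = 155 mm towards +y to y = 16 mm (centre line), then runs 7 mm back towards the handle; the hook lies level, is 21 mm wide in all and leaves an 11 mm gap between shank and point.
- parts_tray: Fixed low grey tray, 150 mm (its x) x 120 mm (its y), floor 5 mm thick, walls 5 mm thick, rim 14 mm above the bench. Origin under its centre, on the bench; z up.
- lid: round clear tumbler lid, 75 mm diameter, 17 mm high, lying flat at the back; bystander, origin at the centre of its underside.
- squeegee: yellow flat squeegee, 74 x 100 x 13 mm, lying at the front left; bystander, origin at the centre of its underside.
- black_marker: black and white marker pen, 128 mm long, 14 mm thick, lying to the left of the tray; bystander, origin at the centre of its underside.

How it is judged:
By the outcome, as a careful person would: the job done as asked, in the order asked, and still so for the second after the job is handed in, with the robot touching nothing.
It also fails if it takes over 72 s, if anything falls off the work surface, if the arm or the gripper's body presses on something with over 40 N, if the wrist force passes 120 N, or if a joint passes its speed limit or range.

### The arm

A 6-joint arm with a two-finger parallel gripper is mounted at the origin on a cart in front of the work surface, level with it; the furniture and walls round the work are solid. World frame = base frame: x ahead of the robot, y to its left, z up, the work surface at z = 0. Lengths are in m, angles in rad, forces in N, time in s.
With the tool pointing down it reaches from about 0.25 to 0.775 m from the base axis. Payload 4 kg.
Tool frame: the origin (TCP) lies at the very end of the fingers, on their centre line; the grasp point (between the pads) lies 19 mm behind it (robot.tcp_to_grasp is the distance from the TCP to the grasp point, in m); z points along the fingers, y is the line along which they close (so a half turn about z gives the same grasp; the last joint's range is limited). The gripper opens to 94 mm and grips with 3 to 60 N. Pads are 16 mm wide; open, the fingers measure 119 mm over their backs; the gripper's body (75 mm by 177 mm) begins 78 mm behind the grasp point.
Start: joints at [1.171, 0.087, 1.371, -0, 1.684, -0.103], TCP at [0.161, 0.526, 0.206] pointing down, gripper open.
Joint ranges: [-3.1, 3.1], [-0.76, 2.03], [0.27, 2.55], [-1.08, 4.22], [0.17, 2.65], [-2.57, 2.57]. Speed limits (rad/s): [2.79, 2.79, 3.14, 3.14, 3.14, 3.14].

### API

Orientations are given as [roll, pitch, yaw] about the fixed x, y, z axes, in that order (R = Rz(yaw) Ry(pitch) Rx(roll)).
In Python, from bench import robot gives the robot as it stands.
- The arm moves only by the tool step_hand, called after ">>>" as name(argument=value, ...), one argument or row to a line, values as JSON. Schema: {"type":"object","properties":{"deltas":{"type":"string"},"only":{"type":"string"},"quiet":{"type":"boolean"},"lines":{"type":"string"}},"required":["deltas"],"additionalProperties":false}. deltas is a string of 1 to 20 rows, parted by semicolons, with the numbers parted by spaces; each row has 5 numbers: the finger opening in m, then dx, dy, dz in m, then a turn about the tool's z in rad; each row shifts and turns the commanded pose from where the row before left it, along the tool's axes as they then stand; what a row does not reach is not made up. A row lasts 1/12 s, in which the tool goes at most 0.0417 m and 0.125 rad, less where a joint would pass 70% of its speed; a pose out of reach is approached as far as the arm can. The fingers move at their own pace and stop on an object; the grip force is fixed at half the most. Time passes only in rows, so rows that do not move let the fingers close. The tool returns the time, the measured TCP pose, the force, the opening and the grip force at its end. only (a regular expression) keeps the lines of the reply that match it, lines (a string "A,B") keeps lines A to B, and quiet returns only ok. Input that does not fit is refused with a message, and nothing moves.
- robot.get_obs(): the state, without advancing time (a new reading comes with each control period).
- robot.snapshot(name): name is "scene" or "side" or "wrist"; returns a dict with "color" (400x640x3 uint8, blue, green, red), "fx", "fy", "cx", "cy" (pixels), "extrinsics" (4x4, takes a point from world to camera coordinates). Camera axes: x right, y down, z forward; pixel columns grow to the right and rows downward; lengths in m; the calibration is good to about 2 mm. The wrist camera is an equidistant fisheye: a pixel r from the principal point sees the ray r / f radians off the axis. A picture is of the moment at which its call begins. There is no depth.
- robot.close_job(): hands the job in; it is judged then, once.
The state is a dict: "time": time; "joint_positions": joint angles; "qvel": joint speeds; "joint_torque": joint torques, N m; "tool_pos": TCP position; "ee_rot": TCP orientation; "wrist_force": force on the tool from outside, world axes, zero at the start; "wrist_torque": the same for the moment, N m; "width": finger opening in m; "finger_force": force on a finger pad.
Only numpy, scipy, OpenCV 4.12 (cv2) and the standard library are available. Lean on these libraries where they do the work, as an engineer would, in place of code of your own. Each camera call takes 0.05 s, during which the arm holds its last target. There are 200 camera calls.

## Working session

There is one attempt and no reset: what is moved stays moved. The work goes in short steps, Python scripts to look and compute and a tool call to move; the robot and the scene stay as the last step left them, time stands still between calls to the robot, and variables do not carry over. Pictures are saved under pics/ and viewed, at most 10 in all, crops included, and the job is handed in when it is done.

```bash
ls; mkdir -p pics
```

Run:
```python
from bench import robot
import cv2,pickle
d={}
for n in("scene","side","wrist"):
    s=robot.snapshot(n); d[n]=s; cv2.imwrite(f"pics/{n}0.png",s["color"])
    print(n,s["fx"],s["fy"],s["cx"],s["cy"],s["extrinsics"].round(3).tolist())
pickle.dump(d,open("s0.pkl","wb"))
o=robot.get_obs();print(o)
```

```text
bench.py
pics
scene 457.99974815906126 457.99974815906126 312.93214248843344 204.18238347389573 [[0.538, -0.843, -0.012, -0.275], [-0.642, -0.401, -0.654, 0.427], [0.547, 0.359, -0.756, 0.898], [0.0, 0.0, 0.0, 1.0]]
side 455.1627882549202 455.1627882549202 319.69298545975875 202.87959401326262 [[-0.877, -0.479, 0.022, 0.496], [-0.291, 0.496, -0.818, 0.197], [0.381, -0.724, -0.575, 1.108], [0.0, 0.0, 0.0, 1.0]]
wrist 309.70691628693146 309.70691628693146 324.7376394383624 201.2052722938376 [[0.293, 0.956, -0.002, -0.549], [0.928, -0.284, 0.242, -0.025], [0.23, -0.073, -0.97, 0.39], [0.0, 0.0, 0.0, 1.0]]
{'time': 0.15, 'joint_positions': array([ 1.17088780e+00,  8.78101452e-02,  1.37187287e+00, -2.67922999e-05,
        1.68361404e+00, -1.03102635e-01]), 'qvel': array([ 8.56830211e-04, -8.44274391e-05, -6.42708472e-03,  6.26528202e-04,
       -6.79560948e-04,  1.61086036e-03]), 'joint_torque': array([ 9.37006080e-04, -3.40644836e+01, -3.02794003e+01,  7.18360674e-02,
        3.05621792e-02, -1.36440904e-04]), 'tool_pos': array([0.16070886, 0.52556161, 0.20457681]), 'ee_rot': array([-3.13989456e+00, -1.48931705e-04,  2.84478364e+00]), 'wrist_force': array([ 0.28930516, -0.53262119,  0.32694738]), 'wrist_torque': array([-0.0272945 , -0.00461613, -0.06720785]), 'finger_force': 0.0, 'width': 0.09421133881260403}
```
View pics/scene0.png

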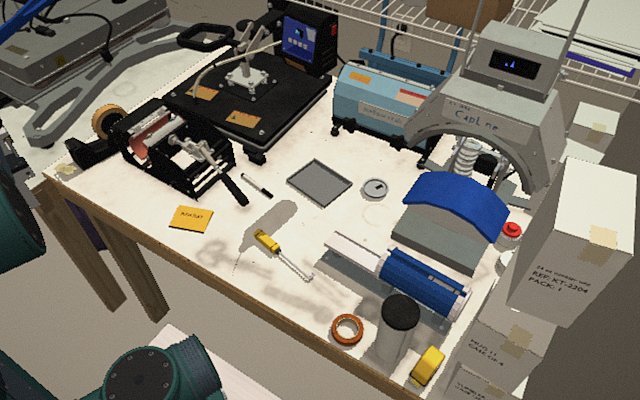

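View pics/side0.png

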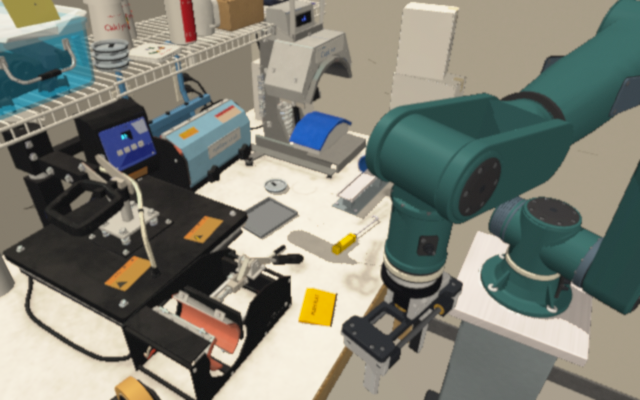

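The scene view shows the hook tool (handle about 267,240, hook near 312,277), run-out bed from (330,240) to the mouth near (385,265), sleeve end near (468,303), and tray centre near (319,182). In the side view the arm hides the sleeve. I'll zoom in next.

Create h.py:
```python
import numpy as np,cv2,pickle
def cam(s): 
    E=s["extrinsics"]; return E[:3,:3],E[:3,3]
def ray(s,u,v,z):
    R,t=cam(s); d=R.T@np.array([(u-s["cx"])/s["fx"],(v-s["cy"])/s["fy"],1]); c=-R.T@t
    return c+d*(z-c[2])/d[2]
def proj(s,p):
    R,t=cam(s); q=np.atleast_2d(p)@R.T+t
    return np.c_[s["fx"]*q[:,0]/q[:,2]+s["cx"],s["fy"]*q[:,1]/q[:,2]+s["cy"]]
```

Run:
```python
from h import *
s=pickle.load(open("s0.pkl","rb"))["scene"]
cv2.imwrite("pics/c1.png",cv2.resize(s["color"][155:325,240:480],(800,567),interpolation=cv2.INTER_CUBIC))
```

```text
(no output)
```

View pics/c1.png

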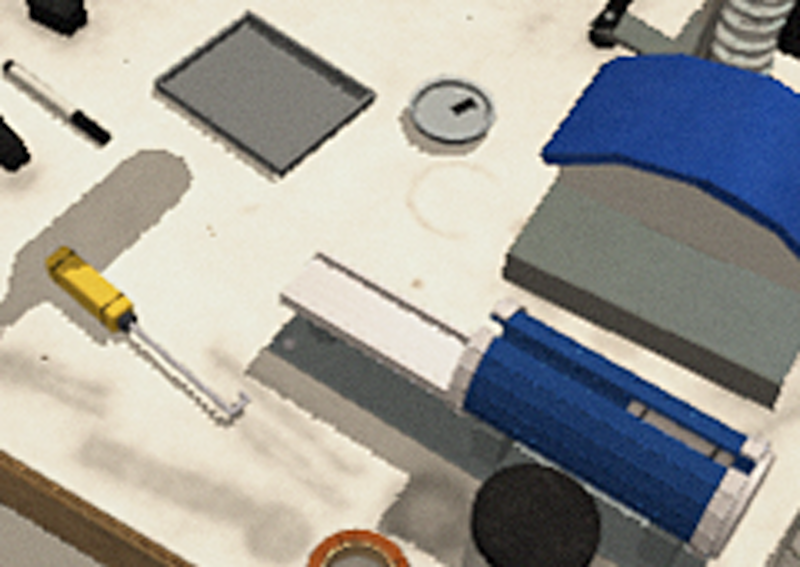

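Create m.py:
```python
from h import *
from scipy.optimize import least_squares
s=pickle.load(open("s0.pkl","rb"))["scene"]
P=lambda x,y:(240+x/3.3333-.35,155+y/3.3333-.35)
g=lambda x,y,z:ray(s,*P(x,y),z)[:3].round(4)
print("tray",[g(*p,.014) for p in((248,12),(375,97),(280,175),(155,90))])
print("bed end",g(318,255,.0575),g(283,295,.0575)," collar top of bed",g(468,340,.0575),g(452,390,.0525))
print("base corner",g(248,368,.008),g(290,320,.008))
print("slot end/top",g(505,315,.12),g(745,465,.12))
print("handle top axis",g(62,255,.024),g(122,310,.024),"shank start/bend",g(132,322,.012),g(236,408,.012),"tip",g(244,397,.012))
print("lid",g(452,105,.017))
print("loop/drum in slot",g(640,405,.105),g(715,450,.108))
```

```bash
python3 m.py
```

```text
tray [array([0.7652, 0.1581, 0.014 ]), array([0.7341, 0.0109, 0.014 ]), array([0.6176, 0.0335, 0.014 ]), array([0.6422, 0.1738, 0.014 ])]
bed end [ 0.5346 -0.0505  0.0575] [ 0.4899 -0.0476  0.0575]  collar top of bed [ 0.5259 -0.1788  0.0575] [ 0.4861 -0.1873  0.0525]
base corner [ 0.4507 -0.042   0.008 ] [ 0.5037 -0.0457  0.008 ]
slot end/top [ 0.5154 -0.2047  0.12  ] [ 0.4922 -0.3795  0.12  ]
handle top axis [0.4528 0.1286 0.024 ] [0.4352 0.0594 0.024 ] shank start/bend [0.4367 0.0523 0.012 ] [ 0.4152 -0.0544  0.012 ] tip [ 0.426  -0.0543  0.012 ]
lid [ 0.7576 -0.0497  0.017 ]
loop/drum in slot [ 0.5082 -0.3066  0.105 ] [ 0.5005 -0.3597  0.108 ]
```

>>> step_hand(
  deltas="0.09 0 0 -0.036 0;0.09 0 0 -0.036 0;0.09 0 0 -0.036 0;0.09 0 0 -0.036 0;0.09 -0.0296 -0.0265 0 0;0.09 -0.0296 -0.0265 0 0;0.09 -0.0296 -0.0265 0 0;0.09 -0.0296 -0.0265 0 0;0.09 -0.0296 -0.0265 0 0;0.09 -0.0296 -0.0265 0 0;0.09 -0.0296 -0.0265 0 0;0.09 -0.0296 -0.0265 0 0;0.09 -0.0296 -0.0265 0 0;0.09 -0.0296 -0.0265 0 0;0.09 -0.0296 -0.0265 0 0;0.09 -0.0296 -0.0265 0 0;0.09 -0.0296 -0.0265 0 0;0.09 -0.0296 -0.0265 0 0",
)

```text
time: 1.65
tool_pos: [0.4491, 0.048, 0.3493]
ee_rot: [3.141, -0.0, 2.844]
wrist_force: [1.5, 0.2, 1.1]
width: 0.09
finger_force: 0.0
```

>>> step_hand(
  deltas="0.09 0 0 0 0.123;0.09 0 0 0 0.123;0.09 0 0 0 0.123;0.09 0 0 0 0.123;0.09 0 0 0 0.123;0.09 0 0 0 0.123;0.09 0 0 0 0.123;0.09 0 0 0 0.123;0.09 0 0 0 0.123;0.09 0 0 0 0.123;0.09 0 0 0 0.123;0.09 0 0 0 0.123;0.09 0 0 0 0",
)

```text
time: 2.73
tool_pos: [0.4485, 0.05, 0.3491]
ee_rot: [-3.141, 0.0, 1.367]
wrist_force: [0.4, 0.3, -1.0]
width: 0.0902
finger_force: 0.0
```

Run:
```python
from bench import robot
import cv2,pickle
d={}
for n in("scene","side","wrist"):
    s=robot.snapshot(n); d[n]=s
pickle.dump(d,open("s1.pkl","wb"))
w=d["wrist"];print(w["extrinsics"].round(3).tolist(),robot.get_obs()["joint_positions"])
cv2.imwrite("pics/w1.png",cv2.resize(w["color"],(800,500),interpolation=cv2.INTER_CUBIC))
```

```text
[[0.98, -0.198, -0.001, -0.429], [-0.192, -0.951, 0.243, 0.074], [-0.05, -0.237, -0.97, 0.563], [0.0, 0.0, 0.0, 1.0]] [-1.48330473e-02 -1.15604653e-01  1.28756950e+00  7.28811495e-05
  1.97003949e+00  1.84445510e-01]
```

View pics/w1.png

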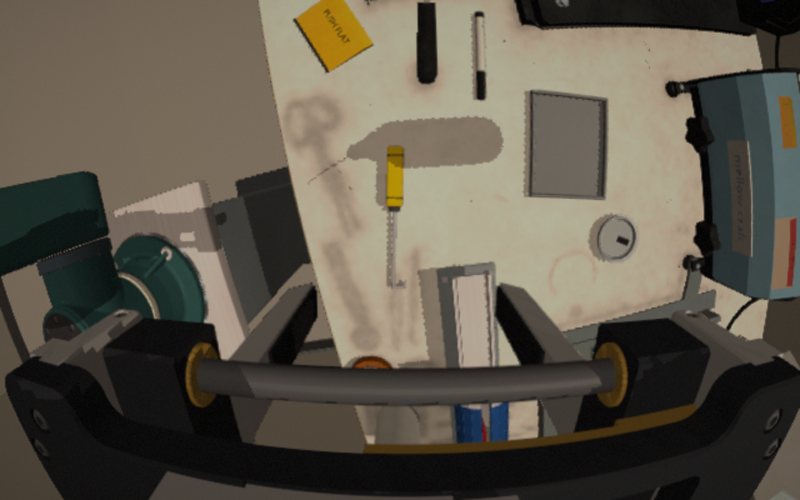

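The wrist view shows the handle at (396,148)–(395,207), the hook bend near (396,285), the tray corners, the bed end at about (450–494,265), and the red loop in the slot near (486,425). I'll measure these with the fisheye model.

Add to h.py:
```python
def fray(s,u,v,z):
    R,t=cam(s); a=np.array([u-s["cx"],v-s["cy"]]); r=np.hypot(*a); th=r/s["fx"]
    d=R.T@np.r_[a/r*np.sin(th),np.cos(th)]; c=-R.T@t
    return c+d*(z-c[2])/d[2]
def fproj(s,p):
    R,t=cam(s); q=np.atleast_2d(p)@R.T+t; n=np.hypot(q[:,0],q[:,1])
    return s["fx"]*np.arctan2(n,q[:,2])[:,None]*q[:,:2]/n[:,None]+[s["cx"],s["cy"]]
```

Run:
```python
from h import *
s=pickle.load(open("s1.pkl","rb"))["wrist"]
g=lambda x,y,z:fray(s,x/1.25-.1,y/1.25-.1,z).round(4)[:3]
print("handle",g(396,147,.024),g(395,207,.024),"shank",g(394,212,.012),g(391,285,.012),"hook",g(391,287,.012),g(404,285,.012))
print("tray",[g(*p,.014) for p in((531,92),(606,95),(603,198),(526,195))])
print("lip",g(442,270,.0575),g(494,264,.0575),g(496,360,.0575),g(450,360,.0575),"baseplate",g(420,271,.008))
print("slot",g(482,405,.119),g(507,405,.119),"loop",g(486,412,.1),g(486,440,.1))
c=s["color"][190:360,290:460]
cv2.imwrite("pics/c2.png",cv2.resize(c,(600,600),interpolation=cv2.INTER_CUBIC))
```

```text
handle [0.452  0.1336 0.024 ] [0.4349 0.057  0.024 ] shank [0.4316 0.0492 0.012 ] [ 0.4062 -0.0511  0.012 ] hook [ 0.4055 -0.054   0.012 ] [ 0.4241 -0.0547  0.012 ]
tray [array([0.6466, 0.1775, 0.014 ]), array([0.7635, 0.1627, 0.014 ]), array([0.7332, 0.0147, 0.014 ]), array([0.6137, 0.0385, 0.014 ])]
lip [ 0.4789 -0.0293  0.0575] [ 0.5463 -0.0351  0.0575] [ 0.5321 -0.1766  0.0575] [ 0.468  -0.1612  0.0575] baseplate [ 0.45   -0.0401  0.008 ]
slot [ 0.4981 -0.2031  0.119 ] [ 0.5311 -0.2123  0.119 ] loop [ 0.504 -0.232  0.1  ] [ 0.4989 -0.2858  0.1   ]
```

View pics/c2.png

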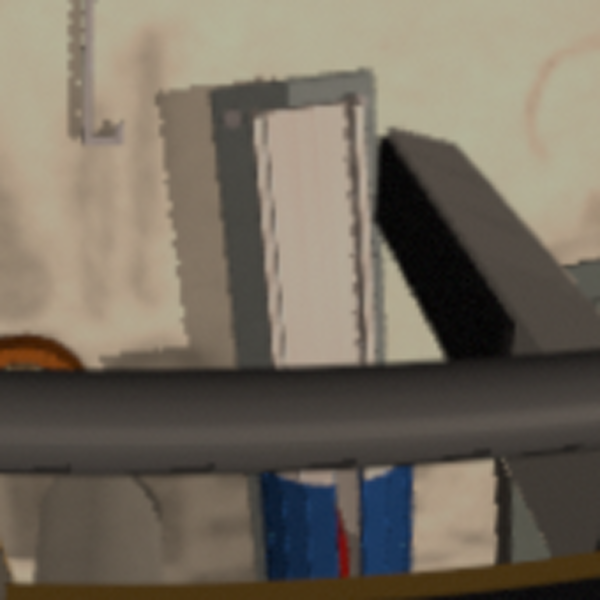

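The crop shows the lip corners at (255,118)/(362,98), base plate corners at (213,90)/(372,70), slot edges at x=338/360 around y=520, the red loop at (345,540), and the hook bend at (85,142) with its tip at (122,130).

Create fit.py:
```python
from h import *
from scipy.optimize import least_squares
s0=pickle.load(open("s0.pkl","rb"))["scene"]; w=pickle.load(open("s1.pkl","rb"))["wrist"]
W=lambda x,y:(290+x/3.529-.36,190+y/3.529-.36); V=lambda x,y:(x/1.25-.1,y/1.25-.1); S=lambda x,y:(240+x/3.3333-.35,155+y/3.3333-.35)
def fit(obs,x0):
    def T(p,q): c,n=np.cos(p[2]),np.sin(p[2]); return np.array([p[0]+c*q[0]-n*q[1],p[1]+n*q[0]+c*q[1],q[2]])
    def res(p):
        r=[]
        for k,px,q in obs:
            e=((fproj(w,T(p,q)) if k=="w" else proj(s0,T(p,q)))[0]-px)
            r+=list(e)
        return np.array(r)
    o=least_squares(res,x0,loss="soft_l1"); print(o.x.round(4)); print(res(o.x).reshape(-1,2).round(1).tolist()); return o.x
print("stand")
fit([("w",W(255,118),(-.15,-.026,.0575)),("w",W(362,98),(-.15,.026,.0575)),("w",W(213,90),(-.15,-.042,.008)),("w",W(372,70),(-.15,.042,.008)),
("s",S(318,255),(-.15,.026,.0575)),("s",S(283,295),(-.15,-.026,.0575)),("s",S(248,368),(-.15,-.042,.008)),
("s",S(468,334),(-.0,.026,.0575))],[.49,-.2,-1.65])
print("tool")
fit([("w",V(387,147),(-.04,-.011,.024)),("w",V(404,147),(-.04,.011,.024)),("w",V(403,207),(.04,.011,.024)),("w",V(387,207),(.04,-.011,.024)),("w",W(122,130),(.152,.0185,.012)),("w",W(82,142),(.1575,-.0025,.012)),
("s",S(236,410),(.155,0,.012)),("s",S(62,250),(-.04,0,.024))],[.44,.09,-1.77])
print("tray")
fit([(k,f(*p),q+(.014,)) for k,f,L in(("w",V,((531,92),(606,95),(603,198),(526,195))),("s",S,((155,90),(248,12),(375,97),(280,175)))) for p,q in zip(L,((-.075,-.06),(-.075,.06),(.075,.06),(.075,-.06)))],[.69,.09,-1.77])
g=lambda x,y,z:ray(s0,*S(x,y),z).round(3)
print("cyl base",ray(s0,385,360,0).round(3),"cap",[ray(s0,400,312,z).round(3) for z in(.1,.15)],"block",g(505,280,0),g(505,255,.02),"blue pad left",[g(545,160,z) for z in(.05,.1)])
```

```bash
python3 fit.py
```

```text
stand
[ 0.5092 -0.1944 -1.6064]
[[-0.9, -0.0], [0.3, 0.4], [-1.1, 0.6], [0.4, -1.3], [-0.5, -2.5], [-1.7, -0.4], [5.1, -6.1], [8.1, 2.1]]
tool
[ 0.4434  0.096  -1.7958]
[[0.4, -1.0], [0.5, -0.7], [0.1, 0.2], [-0.6, -0.1], [1.0, 1.9], [0.3, 1.1], [-1.2, 1.5], [-2.1, 0.6]]
tray
[ 0.6899  0.0974 -1.7666]
[[-1.1, -2.9], [0.3, 1.8], [0.6, 1.3], [1.7, 1.4], [-1.9, -1.9], [-0.7, 0.2], [-0.4, -0.2], [-0.9, -0.0]]
cyl base [ 0.333 -0.295  0.   ] cap [array([ 0.398, -0.285,  0.1  ]), array([ 0.37 , -0.291,  0.15 ])] block [ 0.629 -0.164  0.   ] [ 0.636 -0.158  0.02 ] blue pad left [array([ 0.715, -0.15 ,  0.05 ]), array([ 0.671, -0.163,  0.1  ])]
```

>>> step_hand(
  deltas="0.05 0 0 0 0.021;0.05 0.0219 -0.0076 0 0;0.05 0.0218 -0.0076 0 0;0.05 0 0 0.04 0;0.05 0 0 0.04 0;0.05 0 0 0.04 0;0.05 0 0 0.04 0;0.05 0 0 0.04 0;0.05 0 0 0.04 0;0.05 0 0 0.04 0;0.05 0 0 0 0;0.05 0 0 0 0",
)

```text
time: 3.88
tool_pos: [0.4414, 0.0958, 0.0676]
ee_rot: [-3.136, 0.002, 1.348]
wrist_force: [1.0, 0.7, 0.6]
width: 0.0503
finger_force: 0.0
```

Run:
```python
from bench import robot
from h import *
s=robot.snapshot("wrist");print(robot.get_obs()["tool_pos"])
cv2.imwrite("pics/w2.png",cv2.resize(s["color"],(800,500)))
pickle.dump(s,open("w2.pkl","wb"))
```

```text
[0.44411278 0.0960586  0.07069232]
```

View pics/w2.png

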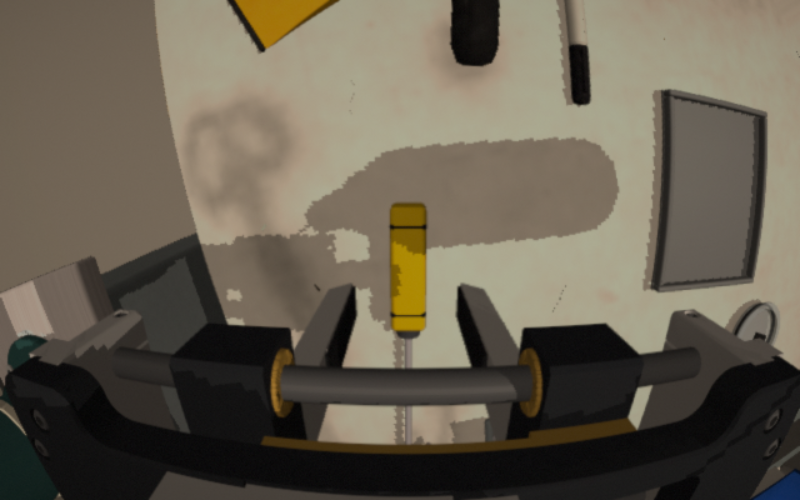

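The handle is aligned and centred between the fingers (at 408,265). Descend, grip, lift.

>>> step_hand(
  deltas="0.05 0 0 0.033 0;0.05 0 0 0.02 0;0.05 0 0 0.0125 0;0.05 0 0 0 0;0.05 0 0 0 0;0.015 0 0 0 0;0.015 0 0 0 0;0.015 0 0 0 0;0.015 0 0 0 0;0.015 0 0 0 0;0.015 0 0 0 0",
)

```text
time: 4.85
tool_pos: [0.4438, 0.0961, 0.0047]
ee_rot: [3.141, -0.001, 1.348]
wrist_force: [-1.3, -0.6, 4.5]
width: 0.0219
finger_force: 30.0
```

>>> step_hand(
  deltas="0.015 0 0 0 0;0.015 0 0 -0.02 0;0.015 0 0 -0.03 0;0.015 0 0 -0.03 0;0.015 0 0 -0.03 0;0.015 0 0 -0.03 0;0.015 0 0 0 0;0.015 0 0 0 0;0.015 0 0 0 0",
)

```text
time: 5.6
tool_pos: [0.4426, 0.0959, 0.1423]
ee_rot: [-3.139, 0.001, 1.348]
wrist_force: [0.4, -0.9, -1.5]
width: 0.0217
finger_force: 30.0
```

Create fit2.py:
```python
from h import *
from scipy.optimize import least_squares
s0=pickle.load(open("s0.pkl","rb"))["scene"]; w=pickle.load(open("s1.pkl","rb"))["wrist"]
W=lambda x,y:(290+x/3.529-.36,190+y/3.529-.36); S=lambda x,y:(240+x/3.3333-.35,155+y/3.3333-.35)
r=lambda k,x,y,z:(fray(w,*W(x,y),z) if k=="w" else ray(s0,*S(x,y),z))
# (cam, px, z, X or None, Y)
obs=[("w",255,118,.0575,-.15,-.026),("w",362,98,.0575,-.15,.026),("w",275,365,.0575,None,-.026),("w",382,365,.0575,None,.026),
("w",213,90,.008,-.15,-.042),("w",372,70,.008,-.15,.042),("w",236,365,.008,None,-.042),("w",338,520,.1185,None,-.006),("w",360,520,.1185,None,.006),
("s",318,255,.0575,-.15,.026),("s",283,295,.0575,-.15,-.026),("s",468,334,.0575,None,.026)]
P=[r(k,x,y,z) for k,x,y,z,_,_ in obs]
def res(p):
    c,n=np.cos(p[2]),np.sin(p[2]);o=[]
    for q,(_,_,_,_,X,Y) in zip(P,obs):
        d=q[:2]-p[:2]; lx,ly=c*d[0]+n*d[1],-n*d[0]+c*d[1]; o+=[0 if X is None else lx-X, ly-Y]
    return np.array(o)*1e3
o=least_squares(res,[.49,-.2,-1.65],loss="soft_l1");print(o.x.round(4));print(res(o.x).reshape(-1,2).round(1).tolist())
# red pixels of loop
for nm,s,f in(("w",w,fray),("s",s0,ray)):
    c=s["color"].astype(int); m=(c[...,2]>90)&(c[...,2]>2.2*c[...,1])&(c[...,2]>2.2*c[...,0]); v,u=np.nonzero(m)
    sel=((u>370)&(u<410)&(v>315)) if nm=="w" else ((u>370)&(u<470)&(v>240)&(v<310))
    cc,nn=np.cos(o.x[2]),np.sin(o.x[2])
    for a,b in list(zip(u[sel],v[sel]))[::6]:
        d=f(s,a,b,.101)[:2]-o.x[:2]; print(nm,a,b,(cc*d[0]+nn*d[1]).round(4),(-nn*d[0]+cc*d[1]).round(4))
```

```bash
python3 fit2.py
```

```text
[ 0.5035 -0.1954 -1.6461]
[[-0.0, 1.2], [-3.1, -0.8], [0.0, 0.6], [0.0, 3.0], [-0.5, 1.8], [-0.6, -1.3], [0.0, -0.7], [0.0, 0.3], [0.0, -1.0], [3.2, -5.9], [3.7, 1.3], [0.0, -0.6]]
w 387 341 0.0619 -0.0006
w 387 344 0.0692 -0.0007
w 388 346 0.0745 0.001
w 388 348 0.0794 0.0009
w 387 351 0.0866 -0.0011
```

>>> step_hand(
  deltas="0.015 0 0 0 -0.074;0.015 0 0 0 -0.0735;0.015 -0.0286 0.0192 0 0;0.015 -0.0286 0.0192 0 0;0.015 -0.0286 0.0192 0 0;0.015 0 0 0.03 0;0.015 0 0 0.025 0;0.015 0 0 0.0145 0;0.015 0 0 0 0;0.015 0 0 0 0;0.015 0 0 0 0",
)

```text
time: 6.52
tool_pos: [0.4943, 0.0062, 0.0742]
ee_rot: [-3.141, -0.0, 1.496]
wrist_force: [1.0, 0.2, 0.3]
width: 0.0218
finger_force: 30.0
```

Create loc.py:
```python
from h import *
from bench import robot
o=robot.get_obs(); p=o["tool_pos"]; d=p[:2]-[.5035,-.1954]; a=-1.6461; c,n=np.cos(a),np.sin(a)
print("stand x,y,z mm",(np.array([c*d[0]+n*d[1],-n*d[0]+c*d[1],p[2]])*1e3).round(1),"yaw",(o["ee_rot"][2]).round(4),"F",o["wrist_force"].round(1))
```

```bash
python3 loc.py
```

Run:
```python
from h import *
from bench import robot
a=robot.snapshot("scene")["color"];b=robot.snapshot("side")["color"]
cv2.imwrite("pics/c3.png",np.hstack([cv2.resize(a[190:330,260:480],(440*800//880,280*800//880*1)),cv2.resize(b[130:270,320:540],(400,254))]) if 0 else np.vstack([cv2.resize(a[210:320,280:480],(545,300)),cv2.resize(b[130:240,300:500],(545,300))]))
```

```text
stand x,y,z mm [-200.3  -24.3   74.2] yaw 1.4955 F [1.  0.2 0.3]
```

View pics/c3.png

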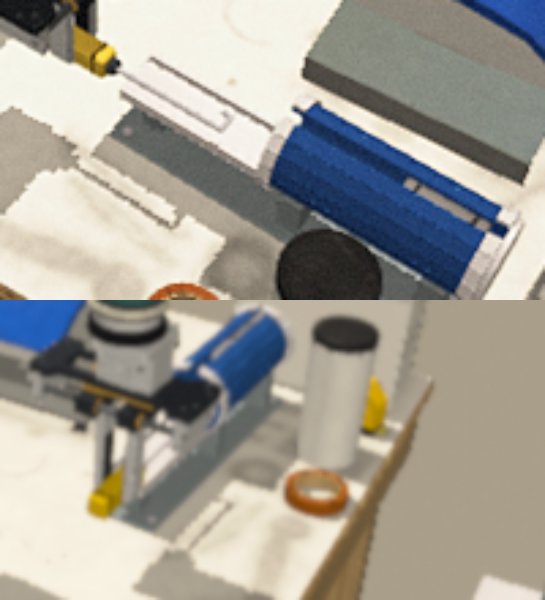

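The hook is held level over the bed: bend at crop (225,123), tip (232,113). I'll check that against the prediction.

Run:
```python
from h import *
s=pickle.load(open("s0.pkl","rb"))["scene"]
a=-1.6461;c,n=np.cos(a),np.sin(a)
for nm,x,y in(("bend",226,124),("tip",233,112),("shank start",118,69)):
    p=ray(s,280+x/2.725-.3,210+y/2.725-.3,.082);d=p[:2]-[.5035,-.1954];print(nm,((c*d[0]+n*d[1])*1e3).round(1),((-n*d[0]+c*d[1])*1e3).round(1))
for q in((-.0453,-.0243),(-.05,-.006),(-.15,-.0243)):
    P=np.array([.5035+c*q[0]-n*q[1],-.1954+n*q[0]+c*q[1],.082]);print(((proj(s,P)[0]-[280,210])*2.725).round(0))
```

```text
bend -45.7 -14.9
tip -47.6 -1.1
shank start -153.0 -22.1
[219. 131.]
[227. 114.]
[118.  71.]
```

Run:
```python
from h import *
from bench import robot
s=robot.snapshot("scene");s0=pickle.load(open("s0.pkl","rb"))["scene"]
print(np.abs(s["extrinsics"]-s0["extrinsics"]).max())
d=np.abs(s["color"].astype(int)-s0["color"]).sum(2)
a=-1.6461;c,n=np.cos(a),np.sin(a)
T=lambda x,y,z:proj(s,[.5035+c*x-n*y,-.1954+n*x+c*y,z])[0]
t=np.linspace(-.155,-.0453,60);L=[T(x,-.0243,.082) for x in t]+[T(-.0453,y,.082) for y in np.linspace(-.0243,-.0083,10)]+[T(x,-.0083,.082) for x in np.linspace(-.0453,-.0523,5)]
K={(int(round(v)),int(round(u))) for u,v in L}
for v in range(232,264):print(v,"".join(("@" if d[v,u]>60 else "o") if (v,u) in K else "#" if d[v,u]>150 else "+" if d[v,u]>60 else "." for u in range(320,376)))
```

```text
0.0
232 #####.........++...+....................................
233 ####+...........+..+++..................................
234 ####..............+.....................................
235 ##@#+++...........+.....................................
236 ##@@@#++.............++..+..............................
237 .+.+oo@#+...................+...........................
238 ++....oo##+..............+....+.........................
239 .......oo@#+...................+............++..........
240 .........o@@#+..............................++..........
241 ..........+oo##+.................+.+....................
242 ............+o@##++.............+...+...................
243 ...............@##+..............+....++................
244 ......+........+oo##+..............+....................
245 .................+o@##+..............+....+.............
246 .....+....+........+o##++..................++...........
247 ......+..............oo##+..............+....++.........
248 ........+....++........oo##+.............+++..++........
249 ...............++.......@o@##+..............+..........
[... 155 characters left out ...]
..+o@##+.......@#++..+++...+.
253 ....+...........................@###.......@@+.....+....
254 ....................+...........+oo##+....++@......+....
255 .........................+........+o@##+..+@.........+..
256 .+....................+....+........@o@##+@+............
257 .+........................+..+........oo#@+.............
258 +.............................++........oo..............
259 ................................++......................
260 ........................................................
261 .+..............................+..++...................
262 ..............................+...+..+..................
263 ......+..............+.............+.+.#................
```

>>> step_hand(
  deltas="0.015 -0.025 0 0 0;0.015 -0.025 0 0 0;0.015 -0.025 0 0 0;0.015 -0.02 0 0 0;0.015 -0.015 0 0 0;0.015 -0.01 0 0 0;0.015 -0.01 0 0 0;0.015 0 0 0 0;0.015 0 0 0 0",
)

```text
time: 7.42
tool_pos: [0.4849, -0.1234, 0.0748]
ee_rot: [3.141, -0.001, 1.495]
wrist_force: [0.7, 0.7, -0.8]
width: 0.0216
finger_force: 30.0
```

```bash
python3 loc.py
```

Run:
```python
from h import *
from bench import robot
s=robot.snapshot("scene");s0=pickle.load(open("s0.pkl","rb"))["scene"]
d=np.abs(s["color"].astype(int)-s0["color"]).sum(2)
for v in range(250,300,1):print(v,"".join("#" if d[v,u]>150 else "+" if d[v,u]>60 else "." for u in range(385,475)))
```

```text
stand x,y,z mm [-70.4 -24.   74.8] yaw 1.4949 F [ 0.7  0.7 -0.8]
250 .+.............++++.++......++....................++...........+.....+....+.++...+......++
251 ..++.............++...........+++....................+.+......+++....+..+..+++..+...+.++..
252 ....++............++++..........++.....................+..+..+.......+..+..+...+.+.+.....+
253 .....+...............++.+....+....+++.......................+..++.+.+..+..+...+.....+.+...
254 .++..+.................+............+...................+++....+..+.+..........+.+......+.
255 .+.++...................+++.......+.+.+............................+.+..+...+...++.+++....
256 ..+.......................++....+++.+..+++.................+....+.++..++..+..++..+.+...+..
257 ++..........................+....+.+.+++.++++.................+.++.....++...+.+......++..+
258 .+...........................+++...+...++.++++....................+....++...++........+.+.
259 +...........+...............+..+++.
[... 3155 characters left out ...]
...+...........+.+.........+++.++..
293 .................++...........................+........................++........++..+++..
294 ................................................+.................................+..++...
295 .....................++...................................................++.....+..+++...
296 .............+...........................................................+.+++...+..+.+...
297 .........................................................................+++.++.+..+.+....
298 ........................................................................+.+..+.+...+......
299 ........................................................................+++...++..+.+.....
```

>>> step_hand(
  deltas="0.015 0 0.008 0 0;0.015 0 0.008 0 0;0.015 0 0 0 0;0.015 0 0 0 0",
)

```text
time: 7.8
tool_pos: [0.5013, -0.1243, 0.0744]
ee_rot: [-3.141, -0.0, 1.496]
wrist_force: [0.1, 0.3, -1.1]
width: 0.0218
finger_force: 30.0
```

```bash
python3 loc.py
```

```text
stand x,y,z mm [-70.7  -7.6  74.4] yaw 1.4964 F [ 0.1  0.3 -1.1]
```

>>> step_hand(
  deltas="0.015 0.006 0 0 0;0.015 0.006 0 0 0;0.015 0.006 0 0 0;0.015 0.006 0 0 0;0.015 0.006 0 0 0;0.015 0 0 0 0",
)

```text
time: 8.3
tool_pos: [0.5029, -0.0933, 0.0745]
ee_rot: [3.142, -0.001, 1.497]
wrist_force: [-0.7, 0.2, -1.9]
width: 0.0217
finger_force: 30.0
```

```bash
python3 loc.py
```

```text
stand x,y,z mm [-101.8   -8.3   74.5] yaw 1.4967 F [-0.7  0.2 -1.9]
```

>>> step_hand(
  deltas="0.015 0.01 0 0 0;0.015 0.01 0 0 0;0.015 0.01 0 0 0;0.015 0.01 0 0 0",
)

```text
time: 8.63
tool_pos: [0.5059, -0.054, 0.0745]
ee_rot: [3.142, 0.0, 1.495]
wrist_force: [0.7, -2.8, -0.8]
width: 0.0213
finger_force: 30.0
```

Run:
```python
from h import *
from bench import robot
print(robot.get_obs()["wrist_force"])
s=robot.snapshot("scene");w=robot.snapshot("wrist");b=robot.snapshot("side")
cv2.imwrite("pics/c4.png",np.vstack([cv2.resize(s["color"][210:320,280:480],(545,300)),cv2.resize(w["color"][200:360,220:510],(545,300))]))
```

```text
[ 0.73782072 -2.83632387 -0.75743574]
```

View pics/c4.png

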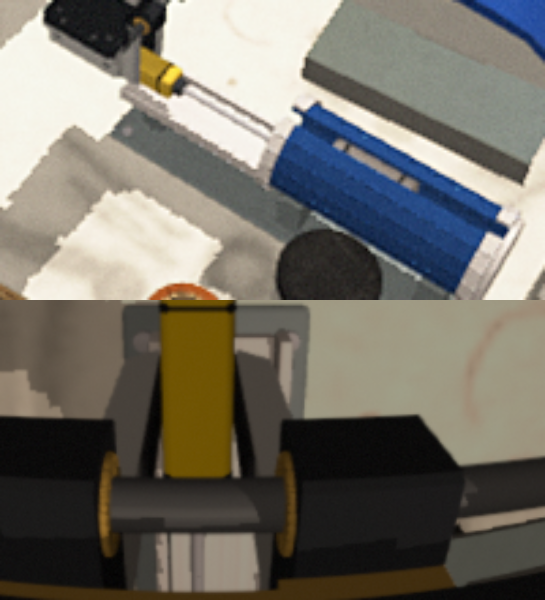

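The scene view shows the drum in the slot has moved from (405–495) to (335–420) towards the mouth, so the core is hooked. I'll keep drawing.

>>> step_hand(
  deltas="0.015 0.01 0 0 0;0.015 0.01 0 0 0;0.015 0.01 0 0 0;0.015 0.01 0 0 0;0.015 0.01 0 0 0;0.015 0.01 0 0 0;0.015 0.01 0 0 0;0.015 0.01 0 0 0;0.015 0.01 0 0 0;0.015 0.01 0 0 0;0.015 0.01 0 0 0;0.015 0.01 0 0 0;0.015 0.008 0 0 0;0.015 0.006 0 0 0;0.015 0.004 0 0 0;0.015 0.002 0 0 0;0.015 0 0 0 0;0.015 0 0 0 0",
)

```text
time: 10.28
tool_pos: [0.5165, 0.0851, 0.0745]
ee_rot: [-3.142, -0.001, 1.495]
wrist_force: [-1.1, -0.4, -0.9]
width: 0.0218
finger_force: 30.0
```

```bash
python3 loc.py
```

Run:
```python
from h import *
from bench import robot
s=robot.snapshot("scene");pickle.dump(s,open("s3.pkl","wb"))
c=s["color"].astype(int); m=(c[...,2]>90)&(c[...,2]>2*c[...,1])&(c[...,2]>2*c[...,0]); v,u=np.nonzero(m); k=(u>320)&(u<430)&(v>190)&(v<280);print(k.sum(),u[k].min(),u[k].max(),v[k].min(),v[k].max())
a=-1.6461;cc,n=np.cos(a),np.sin(a)
for U,V in((u[k].min(),v[k][u[k].argmin()]),(u[k].max(),v[k][u[k].argmax()]),(u[k][v[k].argmin()],v[k].min())):
  for z in(.101,.065):
    d=ray(s,U,V,z)[:2]-[.5035,-.1954];print(U,V,z,((cc*d[0]+n*d[1])*1e3).round(1),((-n*d[0]+cc*d[1])*1e3).round(1))
```

```text
stand x,y,z mm [-280.7   -8.2   74.5] yaw 1.4952 F [-1.1 -0.4 -0.9]
32 336 347 229 241
336 230 0.101 -128.7 -3.7
336 230 0.065 -143.9 19.6
347 234 0.101 -101.3 1.9
347 234 0.065 -115.3 25.4
337 229 0.101 -128.5 0.1
337 229 0.065 -143.7 23.6
```

The red loop's end bar now lies at about x = -130 mm, so the drum spans -95 to -25 and is fully out. Next: unhook, back off, lift.

>>> step_hand(
  deltas="0.015 -0.008 0 0 0;0.015 -0.008 0 0 0;0.015 0 0 0 0;0.015 0 -0.007 0 0;0.015 0 -0.007 0 0;0.015 0 -0.006 0 0;0.015 0 0 0 0;0.015 0 0 0 0",
)

```text
time: 11.0
tool_pos: [0.4948, 0.0704, 0.0746]
ee_rot: [3.141, -0.0, 1.496]
wrist_force: [0.5, -0.1, -1.3]
width: 0.0217
finger_force: 30.0
```

```bash
python3 loc.py
```

```text
stand x,y,z mm [-264.4  -28.6   74.6] yaw 1.4957 F [ 0.5 -0.1 -1.3]
```

>>> step_hand(
  deltas="0.015 0.01 0 0 0;0.015 0.02 0 0 0;0.015 0.02 0 0 0;0.015 0 0 0 0;0.015 0 0 -0.035 0;0.015 0 0 -0.035 0;0.015 0 0 0 0.074;0.015 0 0 0 0.0735;0.015 -0.0184 -0.0245 0 0;0.015 -0.0184 -0.0245 0 0;0.015 0 0 0.03 0;0.015 0 0 0.03 0;0.015 0 0 0.03 0;0.015 0 0 0 0;0.015 0 0 0 0",
)

```text
time: 12.25
tool_pos: [0.4417, 0.0949, 0.0533]
ee_rot: [-3.138, 0.001, 1.348]
wrist_force: [1.6, 0.9, -0.4]
width: 0.0219
finger_force: 30.0
```

Run:
```python
from h import *
from bench import robot
s=robot.snapshot("scene");a=pickle.load(open("s3.pkl","rb"))
for s in(a,s):
  c=s["color"].astype(int); m=(c[...,2]>90)&(c[...,2]>2*c[...,1])&(c[...,2]>2*c[...,0]); v,u=np.nonzero(m); k=(u>320)&(u<430)&(v>190)&(v<280);print(k.sum(),u[k].min(),u[k].max(),v[k].min(),v[k].max())
```

```text
32 336 347 229 241
34 336 347 229 241
```

>>> step_hand(
  deltas="0.015 0 0 0.02 0;0.015 0 0 0.02 0;0.015 0 0 0.004 0;0.015 0 0 0 0;0.015 0 0 0 0;0.015 0 0 0 0",
)

```text
time: 12.8
tool_pos: [0.4449, 0.0952, 0.0126]
ee_rot: [3.138, -0.001, 1.348]
wrist_force: [0.6, 0.1, -1.0]
width: 0.0218
finger_force: 30.0
```

>>> step_hand(
  deltas="0.015 0 0 0.004 0;0.015 0 0 0.003 0;0.015 0 0 0 0;0.015 0 0 0 0;0.015 0 0 0 0",
)

```text
time: 13.22
tool_pos: [0.4443, 0.0951, 0.0046]
ee_rot: [3.139, -0.001, 1.348]
wrist_force: [0.4, -0.6, 4.9]
width: 0.0218
finger_force: 30.0
```

>>> step_hand(
  deltas="0.05 0 0 0 0;0.05 0 0 0 0;0.05 0 0 0 0;0.05 0 0 0 0;0.05 0 0 -0.01 0;0.05 0 0 -0.02 0;0.09 0 0 -0.04 0;0.09 0 0 -0.04 0;0.09 0 0 -0.04 0;0.09 0 0 -0.04 0;0.09 0 0 -0.02 0;0.09 0 0 0 0;0.09 0 0 0 0",
)

```text
time: 14.3
tool_pos: [0.4438, 0.0951, 0.2152]
ee_rot: [3.138, -0.001, 1.348]
wrist_force: [0.2, -0.4, -0.6]
width: 0.0895
finger_force: 0.0
```

Run:
```python
from h import *
from bench import robot
d={n:robot.snapshot(n) for n in("scene","wrist")};pickle.dump(d,open("s4.pkl","wb"))
cv2.imwrite("pics/c5.png",np.vstack([cv2.resize(d["scene"]["color"][200:310,240:440],(545,300),interpolation=cv2.INTER_CUBIC),cv2.resize(d["wrist"]["color"][120:280,250:540],(545,300))]))
```

```text
(no output)
```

View pics/c5.png

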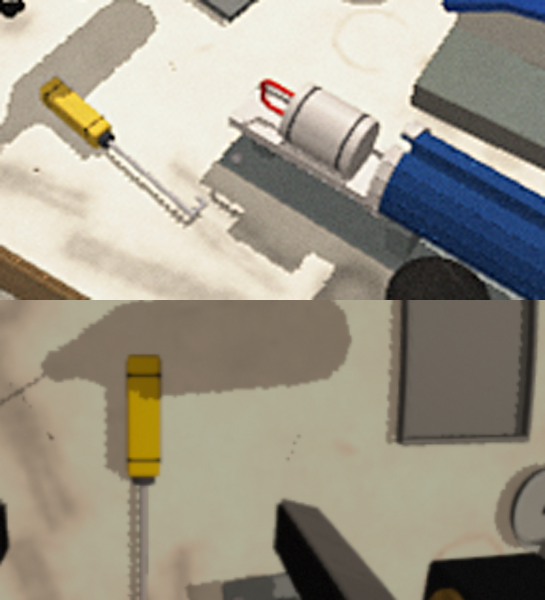

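The tool lies flat (handle 75,110; hook 195,215) and the core stands on the run-out bed, clear of the mouth. Now grasp the core's body.

>>> step_hand(
  deltas="0.08 0 0 0 -0.074;0.08 0 0 0 -0.0735;0.08 -0.0322 0.0116 0 0;0.08 -0.0322 0.0116 0 0;0.08 -0.0322 0.0116 0 0;0.08 -0.0322 0.0116 0 0;0.08 -0.0322 0.0116 0 0;0.08 -0.0322 0.0116 0 0;0.08 -0.0322 0.0116 0 0;0.08 0 0 0.03 0;0.08 0 0 0.03 0;0.08 0 0 0 0;0.08 0 0 0 0;0.08 0 0 0 0",
)

```text
time: 15.57
tool_pos: [0.507, -0.1356, 0.1536]
ee_rot: [-3.141, -0.0, 1.496]
wrist_force: [0.3, 0.0, -0.0]
width: 0.0799
finger_force: 0.0
```

```bash
python3 loc.py
```

Run:
```python
from h import *
from bench import robot
s=robot.snapshot("wrist");c=s["color"].astype(int); m=(c[...,2]>90)&(c[...,2]>2*c[...,1])&(c[...,2]>2*c[...,0]); v,u=np.nonzero(m)
a=-1.6461;cc,n=np.cos(a),np.sin(a)
for V in sorted(set(v))[::4]:
    U=u[v==V].mean();d=fray(s,U,V,.099)[:2]-[.5035,-.1954];print(U.round(1),V,(v==V).sum(),((cc*d[0]+n*d[1])*1e3).round(1),((-n*d[0]+cc*d[1])*1e3).round(1))
```

```text
stand x,y,z mm [-59.9  -1.  153.6] yaw 1.4957 F [ 0.3  0.  -0. ]
326.0 122 3 -132.3 0.0
326.5 126 6 -129.3 0.4
326.5 130 6 -126.3 0.4
326.5 134 6 -123.3 0.4
326.5 138 6 -120.3 0.4
326.5 142 6 -117.3 0.4
326.5 146 6 -114.3 0.4
326.5 150 6 -111.2 0.4
326.5 154 6 -108.2 0.4
326.5 158 6 -105.2 0.4
326.5 162 6 -102.1 0.4
326.0 166 7 -99.1 0.0
186.6 226 7 -49.8 -118.7
196.2 230 5 -46.4 -109.9
207.0 234 1 -43.1 -100.2
211.0 238 1 -39.6 -96.9
183.0 242 3 -34.9 -124.5
195.0 246 5 -31.7 -113.2
199.5 250 6 -28.1 -109.3
201.0 254 3 -24.3 -108.4
185.3 258 3 -19.6 -124.8
198.5 275 4 -3.4 -114.3
```

>>> step_hand(
  deltas="0.08 0.001 0.0014 0.03 0;0.08 0 0 0.03 0;0.08 0 0 0.02 0;0.08 0 0 0.0095 0;0.08 0 0 0 0;0.08 0 0 0 0;0.04 0 0 0 0;0.04 0 0 0 0;0.04 0 0 0 0;0.04 0 0 0 0;0.04 0 0 0 0;0.04 0 0 0 0",
)

```text
time: 16.62
tool_pos: [0.5086, -0.1352, 0.0649]
ee_rot: [3.141, 0.0, 1.495]
wrist_force: [-2.7, 0.9, 4.6]
width: 0.0535
finger_force: 30.0
```

```bash
python3 loc.py
```

```text
stand x,y,z mm [-60.5   0.6  64.9] yaw 1.4953 F [-2.7  0.9  4.6]
```

>>> step_hand(
  deltas="0.04 0 0 -0.01 0;0.04 0 0 -0.02 0;0.04 0 0 -0.03 0;0.04 0 0 -0.03 0;0.04 0 0 0 0;0.04 0 0 0 0;0.04 0 0 0 0",
)

```text
time: 17.2
tool_pos: [0.5076, -0.1346, 0.152]
ee_rot: [-3.139, -0.001, 1.495]
wrist_force: [-0.6, -0.6, -3.8]
width: 0.0533
finger_force: 30.0
```

```bash
python3 loc.py
```

```text
stand x,y,z mm [-61.   -0.4 152. ] yaw 1.4953 F [-0.6 -0.6 -3.8]
```

>>> step_hand(
  deltas="0.04 0 0 0 0.06;0.04 0 0 0 0.06;0.04 0.0287 0.0148 0 0;0.04 0.0287 0.0148 0 0;0.04 0.0287 0.0148 0 0;0.04 0.0287 0.0148 0 0;0.04 0.0287 0.0148 0 0;0.04 0.0287 0.0148 0 0;0.04 0.0287 0.0148 0 0;0.04 0.0287 0.0148 0 0;0.04 0.0287 0.0148 0 0;0.04 0 0 0.03 0;0.04 0 0 0.03 0;0.04 0 0 0.03 0;0.04 0 0 0 0;0.04 0 0 0 0;0.04 0 0 0 0",
)

```text
time: 18.62
tool_pos: [0.6894, 0.0924, 0.0638]
ee_rot: [-3.141, 0.0, 1.375]
wrist_force: [0.4, 0.3, -2.7]
width: 0.0536
finger_force: 30.0
```

>>> step_hand(
  deltas="0.04 0 0 0.02 0;0.04 0 0 0.012 0;0.04 0 0 0.008 0;0.04 0 0 0.003 0;0.04 0 0 0.002 0;0.04 0 0 0 0;0.04 0 0 0 0;0.04 0 0 0 0",
)

```text
time: 19.28
tool_pos: [0.6901, 0.0925, 0.0201]
ee_rot: [3.14, -0.001, 1.375]
wrist_force: [-0.1, -0.2, -3.8]
width: 0.0537
finger_force: 30.0
```

>>> step_hand(
  deltas="0.04 0 0 0.001 0;0.04 0 0 0.001 0;0.04 0 0 0.001 0;0.04 0 0 0 0;0.04 0 0 0 0",
)

```text
time: 19.7
tool_pos: [0.6899, 0.0926, 0.0175]
ee_rot: [3.14, -0.0, 1.375]
wrist_force: [-1.7, 0.5, 4.2]
width: 0.0533
finger_force: 30.0
```

Contact has been made on the tray floor. Release and lift.

>>> step_hand(
  deltas="0.075 0 0 0 0;0.075 0 0 0 0;0.075 0 0 0 0;0.075 0 0 0 0;0.075 0 0 -0.01 0;0.075 0 0 -0.02 0;0.075 0 0 -0.035 0;0.075 0 0 -0.035 0;0.075 0 0 -0.04 0;0.075 0 0 -0.04 0;0.075 0 0 -0.04 0;0.075 -0.03 -0.02 0 0;0.075 -0.03 -0.02 0 0;0.075 -0.03 -0.02 0 0;0.075 0 0 0 0;0.075 0 0 0 0",
)

```text
time: 21.03
tool_pos: [0.6123, 0.0149, 0.2371]
ee_rot: [3.14, -0.001, 1.373]
wrist_force: [0.4, 1.0, 1.0]
width: 0.0746
finger_force: 0.0
```

Run:
```python
from h import *
from bench import robot
d={n:robot.snapshot(n) for n in("scene","wrist")};pickle.dump(d,open("s5.pkl","wb"))
cv2.imwrite("pics/c6.png",np.vstack([cv2.resize(d["scene"]["color"][120:310,220:470],(395,300),interpolation=cv2.INTER_CUBIC),cv2.resize(d["wrist"]["color"][20:250,200:503],(395,300))]))
```

```text
(no output)
```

View pics/c6.png

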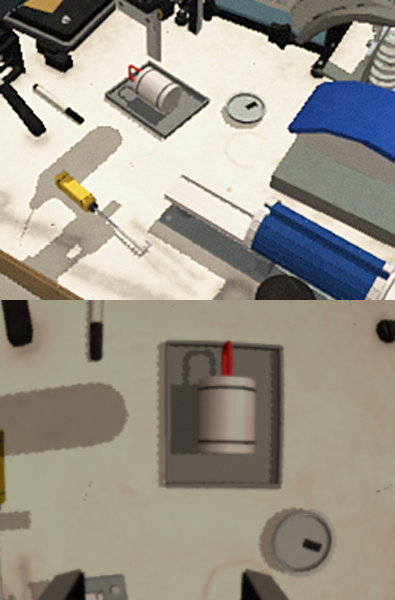

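The core sits keel down in the tray: drum at (227,414), tray centre about (221,415). The hook tool lies flat, and the other things are undisturbed. Handing in.

```bash
python3 -c "
from bench import robot
print(robot.close_job())"
```

```text
the job is handed in; nothing more can be done
None
```

The job is handed in: I drew the core out of the sleeve with the hook alone, laid the hook tool flat on the bench, and released the core keel down along the long side in the middle of the tray, about 21 s in.

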